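# Zero the bedside coffee grinder and set out the dosing cups

## Robot

A 6-joint arm with a two-finger parallel gripper is mounted at the origin on the work surface. World frame = base frame: x ahead of the robot, y to its left, z up, the work surface at z = 0. Lengths are in mm, angles in rad, forces in N, time in s.
With the tool pointing down it reaches from about 375 to 825 mm from the base axis. Payload 5.5 kg.
Tool frame: the origin (TCP) lies at the very end of the fingers, on their centre line; the grasp point (between the pads) lies 19 mm behind it; x points along the fingers, z is the direction in which the jaws open and shut, and the axes are right-handed (so a half turn about x gives the same grasp; the last joint's range is limited). The gripper opens to 85 mm and grips with 20 to 120 N. Pads are 22 mm wide; open, the fingers measure 114 mm over their backs; the gripper's body (76 mm by 85 mm) begins 54 mm behind the grasp point. The pads swing forward as they close: fully open they stand 13 mm farther back than shut.
Start: joints at [-1.198, 0.314, -0.047, 1.21, 0, 1.571], TCP at [218.531, -558.783, 231.299] pointing down, gripper open.
Joint ranges: [-2.67, 2.67], [-0.69, 1.73], [-1.03, 1.25], [-2.08, 2.16], [-1.42, 1.45], [-3.14, 3.14]. Speed limits (rad/s): [2.39, 2.39, 3.01, 3.14, 3.14, 3.14].

## Interface

Orientations are given as [roll, pitch, yaw] about the fixed x, y, z axes, in that order (R = Rz(yaw) Ry(pitch) Rx(roll)).
In Python, from rig import get_state, camera, calibration, workorder gives the robot as it stands.
- The arm moves only by the tool arm_command, never from a script. Its argument "steps" is a list of rows, each a list of 7 numbers: the opening, from 0 (shut) to 1 (fully open), then the shift along the tool's x, y, z in units of 25 mm (1.0 is 25 mm), then the turn, a rotation vector about the tool's x, y, z in units of 5 degrees (1.0 is 5 degrees). A call has 1 to 5 rows; each row is the pose to reach, as a shift and turn from the pose measured when the call began, along the tool's axes at that moment; what a row does not reach only later rows make up. A row lasts 1/12 s, in which the tool goes at most 41.7 mm and 7.16 degrees, less where a joint would pass 70% of its speed; a pose out of reach is approached as far as the arm can. A call with a gripper value outside its range is refused whole. The fingers move at their own pace and stop on an object; "squeeze" is the grip in N (left out, the last holds). Time passes only in rows, so rows that repeat a pose let the fingers close. It gives the time, the measured TCP pose, the force and the opening at its end, in the units of the state.
- get_state(): the state, without advancing time (a new reading comes with each control period).
- camera(name): name is "scene" or "side" or "wrist"; returns the picture (420x560x3 uint8, blue, green, red); there is no depth.
- calibration(name): a dict with "fx", "fy", "cx", "cy" (pixels), "R" (3x3) and "t" (3): a world point X has camera coordinates R X + t; the wrist camera has in their place "tool_from_camera" (4x4, takes a point from camera to tool coordinates, whose origin is the TCP and whose axes are the tool frame's). Camera axes: x right, y down, z forward; pixel columns grow to the right and rows downward; lengths in mm; the calibration is good to about 2 mm. A picture is of the moment at which its call begins: read the wrist's pose just before it. calibration takes no time and is no camera call.
- workorder.sign_off(): hands the job in, once; it reports no verdict.
The state is a dict: "clock": time; "joint_positions": joint angles; "joint_vel": joint speeds; "joint_efforts": joint torques, N m; "ee_pos": TCP position; "orientation": TCP orientation; "wrist_force": force on the tool from outside, world axes, zero at the start; "wrist_torque": the same for the moment, N m; "gripper_width": opening from 0.0 (shut) to 1.0 (fully open).
Only numpy, scipy, OpenCV 4.12 (cv2) and the standard library are available. Lean on these libraries where they do the work, as an engineer would, in place of code of your own. Each camera call takes 0.05 s, during which the arm holds its last target. There are 200 camera calls.

## Task

Get the bedroom coffee corner ready: switch the grinder off at its lever, turn its adjustment ring clockwise until the burrs touch, back it off three clicks (three marks of the dial, 60 degrees in all), and only then switch the grinder fully on again; never turn the ring while the power is on. Also take every cup up and off its hook, at any point in the job, and stand it upright wholly on the wooden serving board. Leave the other things on the table where they are.

Things in the scene. Friction and masses are not known exactly. Their poses are not given: they have to be found in the camera images.
- grinder: electric coffee grinder without hopper, fixed: grey foot 230 x 130 x 50 mm from 170 mm in front (-x) to 60 mm behind its origin; a 120 mm square aluminium column, 150 mm high, over the origin with the adjustment ring on top; power lever on the foot's front part. Origin: on the table under the ring's axis; front is -x
- ring (a joint): turn of the adjustment ring, rad, about the vertical: 0 = burrs touching (hard stop), grows anticlockwise seen from above (opening), to 2.8. One click = 20 degrees (0.349 rad) = one of the 18 equal marks of the white dial under the ring; clicks cannot be felt; it stays where left (0.12 N m friction). Starts at 1.4 to 2.4
- ring_top (a point): centre of the ring's top face, on its axis, 187 mm above the table. The ring is a knurled dark steel cylinder 64 mm across, 35 mm high, free all round above the column top (150 mm), with a white pointer line on top
- power (a joint): power lever, rad: 0 = off (leaning 0.5 rad to the grinder's own -y side), 1.0 = on (leaning 0.5 rad to its +y side). Stays where left (0.06 N m friction). Starts on (0.93 to 1)
- power_tip (a point): centre of the 26 mm black ball ending the power lever, a 10 mm rod, 80 mm from pivot to ball. Pivot 120 mm in front (-x) of the grinder's origin, 72 mm above the table. It swings in the grinder's y-z plane: ball 38 mm to either side at 142 mm height at the ends, 152 mm high in the middle
- rack: wooden hook rack, fixed: rail along its y, top 238 mm high, on posts at y = -214 and 214 mm. Four hooks at y = -157.5, -52.5, 52.5, 157.5 mm: 10 mm steel rods level at 220 mm height from the rail towards -x to x = -78 mm, then turned up to a tip at x = -86, top 247 mm high. Cups hang at about x = -50 mm. Origin: on the table below the rail's middle
- board: dark wooden serving board, loose, 200 mm (x) by 380 mm (y), 14 mm thick, 0.9 kg. Origin: centre of the underside
- clock: bystander: white alarm clock, 70 x 100 x 75 mm
- candle: bystander: amber glass candle, 60 mm across, 50 mm high
- glasses_case: bystander: black spectacle case, 130 x 50 x 40 mm
- plant: bystander: small plant in a terracotta pot, 100 mm across, 140 mm high
- remote: bystander: grey remote control, 160 x 45 x 18 mm
- carafe: bystander: corked glass water bottle, 70 mm across, 160 mm high
- cup1: steel cup with stiff hoop handle, 130 g; body 56 mm wide, 62 high. Hoop: flat frame in the cup's y-z plane, 50 mm wide (y), 14 thick (x), 5 mm uprights, top bar 128 to 135 mm above the foot; pinch it across y from above. Origin: centre of underside, z up. Starts hanging plumb by the bar, foot 97 mm above the table; or absent. Hook 1 of 4 from rack's -y end
- cup2: steel cup with stiff hoop handle, 130 g; body 56 mm wide, 62 high. Hoop: flat frame in the cup's y-z plane, 50 mm wide (y), 14 thick (x), 5 mm uprights, top bar 128 to 135 mm above the foot; pinch it across y from above. Origin: centre of underside, z up. Starts hanging plumb by the bar, foot 97 mm above the table; or absent. Hook 2 of 4 from rack's -y end
- cup3: steel cup with stiff hoop handle, 130 g; body 56 mm wide, 62 high. Hoop: flat frame in the cup's y-z plane, 50 mm wide (y), 14 thick (x), 5 mm uprights, top bar 128 to 135 mm above the foot; pinch it across y from above. Origin: centre of underside, z up. Starts hanging plumb by the bar, foot 97 mm above the table; or absent. Hook 3 of 4 from rack's -y end
- cup4: steel cup with stiff hoop handle, 130 g; body 56 mm wide, 62 high. Hoop: flat frame in the cup's y-z plane, 50 mm wide (y), 14 thick (x), 5 mm uprights, top bar 128 to 135 mm above the foot; pinch it across y from above. Origin: centre of underside, z up. Starts hanging plumb by the bar, foot 97 mm above the table; or absent. Hook 4 of 4 from rack's -y end
Things that resemble listed ones, but are neither listed nor needed, are in the scene too. Leave any yellow look-alike of the cup2 alone. Leave any blue look-alike of the cup1 alone.

How it is judged (in metres and radians):
On the way, in this order (a step that is already met when the one before it is completed fails the run):
1. the grinder is switched off (value of joint power below 0.15 rad), for 0.2 s.
2. power off, the ring is turned clockwise until the burrs touch (value of joint ring below 0.05 rad and value of joint power below 0.3 rad), for 0.2 s.
3. power still off, the ring is backed off three clicks (1.05 rad, give or take 0.14) (value of joint ring between 0.91 and 1.19 rad and value of joint power below 0.3 rad), for 0.5 s.
4. the grinder is switched on again, the ring still at three clicks (value of joint ring between 0.91 and 1.19 rad and value of joint power above 0.85 rad), for 0.2 s.
At the end, for the whole second after the job is handed in: The ring stands three clicks (1.05 rad, give or take 0.14) from burr contact, the power lever is on (above 0.85), and every cup present stands still and upright (within 0.1 rad) on the serving board, its centre within 85 mm (board x) and 175 mm (board y) of the board's centre (all of step 4 and angle between each of cup1, cup2, cup3, cup4's own z axis and vertical below 0.1 rad and x of cup1 in the frame of board between -0.085 and 0.085 m and y of cup1 in the frame of board between -0.175 and 0.175 m and z of cup1 in the frame of board between 0.008 and 0.02 m and linear speed of each of cup1, cup2, cup3, cup4 below 0.03 m/s and x of cup2 in the frame of board between -0.085 and 0.085 m and y of cup2 in the frame of board between -0.175 and 0.175 m and z of cup2 in the frame of board between 0.008 and 0.02 m and x of cup3 in the frame of board between -0.085 and 0.085 m and y of cup3 in the frame of board between -0.175 and 0.175 m and z of cup3 in the frame of board between 0.008 and 0.02 m and x of cup4 in the frame of board between -0.085 and 0.085 m and y of cup4 in the frame of board between -0.175 and 0.175 m and z of cup4 in the frame of board between 0.008 and 0.02 m); the robot touches nothing.
It fails at once if the ring is turned while the power is on (value of joint power above 0.5 rad and (velocity of joint ring above 0.25 rad/s or velocity of joint ring below -0.25 rad/s)).
It fails at once if a bystander is pushed more than 30 mm (distance of any of clock, candle, glasses_case, plant, remote, carafe from where it was at the start of the episode above 0.03 m).
Of cup1, cup2, cup3, cup4 only 2 to 4 are there at a start; the rules pass over those that are not, and their reading is None.
At some moment in a run one of board may be knocked a few centimetres aside while the robot is not near it.
It also fails if it takes over 210 s, if anything falls off the work surface, if the arm or the gripper's body presses on something with over 40 N, if the wrist force passes 120 N, or if a joint passes its speed limit or range.

## Working session

There is one attempt and no reset: what is moved stays moved. The work goes in short steps, Python scripts to look and compute and a tool call to move; the robot and the scene stay as the last step left them, time stands still between calls to the robot, and variables do not carry over. Pictures are saved under pics/ and viewed, about 12 in all and at most 16, crops included, and the job is handed in when it is done.

Besides the shell and the picture viewer there is one more tool, called after ">>>" as name(argument=value, ...), one argument or row to a line, values as JSON. arm_command: Moves the arm, as the interface text tells. Its arguments: {"type":"object","properties":{"steps":{"type":"array"},"squeeze":{"type":"number"}},"required":["steps"]}

```bash
mkdir -p pics; ls; python3 - <<'E'
from rig import *
import cv2, numpy as np
np.set_printoptions(precision=4,suppress=True)
print(get_state())
for n in ("scene","side","wrist"): print(n,calibration(n))
for n in ("scene","side"):
    cv2.imwrite(f"pics/{n}0.png",cv2.resize(camera(n),(800,600),interpolation=cv2.INTER_CUBIC))
E
```

```text
pics
{'clock': 0.0, 'joint_positions': array([-1.198 ,  0.3142, -0.0481,  1.2102,  0.    ,  1.5708]), 'joint_vel': array([-0.0004,  0.0004, -0.0007,  0.0001, -0.0006,  0.0011]), 'joint_efforts': array([ -0.0007, -53.9583,  33.9753,   0.0189,   0.0002,   0.    ]), 'ee_pos': array([ 218.318 , -558.2617,  230.4517]), 'orientation': array([3.1391, 1.5691, 1.9411]), 'wrist_force': array([-0.7107,  0.1532, -0.1798]), 'wrist_torque': array([ 0.0451,  0.0321, -0.0052]), 'gripper_width': 1.0000939661243191}
scene {'fx': 467.8534943443015, 'fy': 467.8534943443015, 'cx': 281.1471229544551, 'cy': 219.36856642957062, 'R': array([[-0.4621,  0.8868, -0.0073],
       [ 0.7394,  0.3808, -0.5552],
       [-0.4896, -0.2619, -0.8317]]), 't': array([ 367.8396, -324.2546, 1529.1571])}
side {'fx': 416.97255765521396, 'fy': 416.97255765521396, 'cx': 278.8073412798288, 'cy': 207.27673606749397, 'R': array([[ 0.9884,  0.1518, -0.0098],
       [ 0.119 , -0.8115, -0.5721],
       [-0.0948,  0.5643, -0.8201]]), 't': array([-562.6373,  -60.7064, 1400.861 ])}
wrist {'fx': 324.851726671402, 'fy': 324.851726671402, 'cx': 280.8426248704816, 'cy': 213.97330118634636, 'tool_from_camera': array([[  -0.    ,   -0.3243,    0.9459, -141.0929],
       [   0.0015,   -0.9459,   -0.3243,   84.7158],
       [   1.    ,    0.0014,    0.0005,    0.9209],
       [   0.    ,    0.    ,    0.    ,    1.    ]])}
```

View pics/scene0.png

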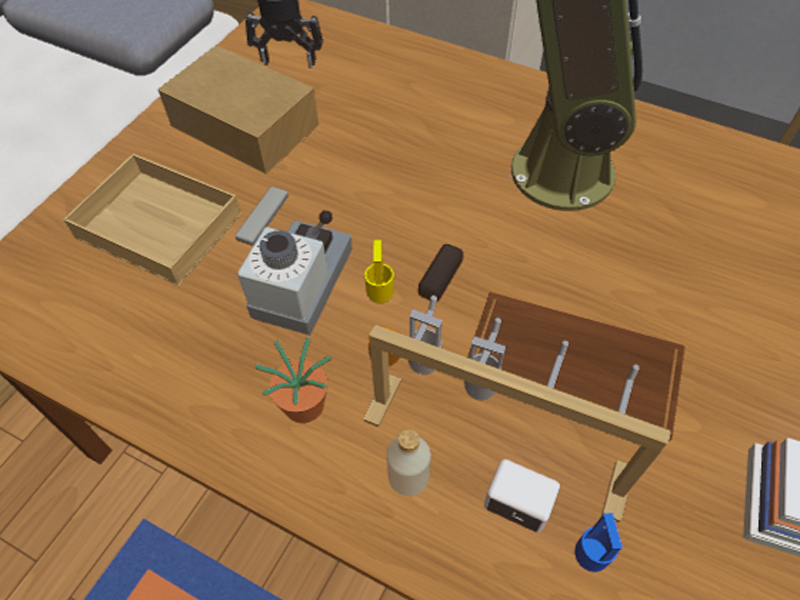

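View pics/side0.png

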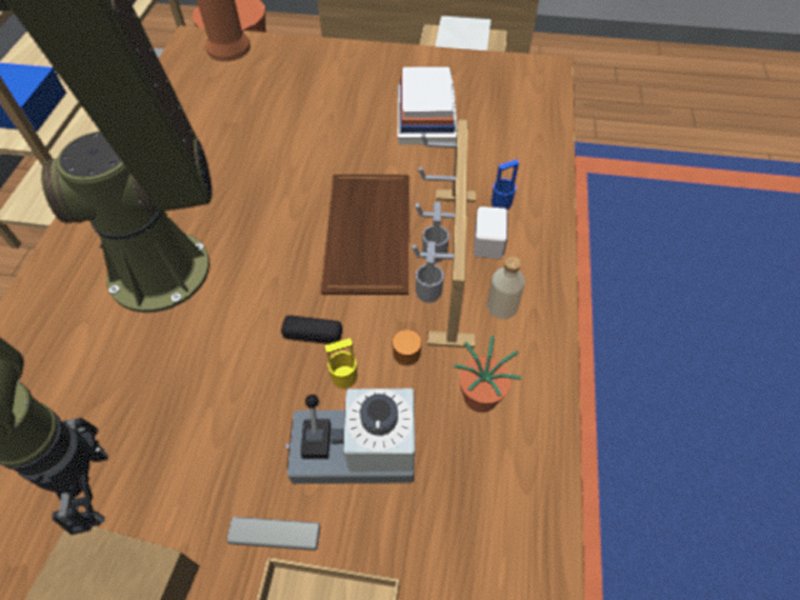

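Scene (800x600 px): grinder with ring at (278,245) and lever ball at (326,216). Two steel cups hang on the hooks nearest the plant, at (425,340) and (487,365). The board is under the rack's front. There is a yellow look-alike at (379,275) and a blue one at (600,545). The side view agrees: cups at (430,280) and (435,235), yellow at (342,360), blue at (505,185). The -y end of the rack is the plant end, so the cups there are cup1 and cup2, and hooks 3 and 4 are empty.

```bash
cat > h.py <<'E'
import numpy as np, cv2
from rig import *
from scipy.spatial.transform import Rotation as Ro
from scipy.optimize import least_squares
np.set_printoptions(precision=2,suppress=True)
def K(c): return np.array([[c["fx"],0,c["cx"]],[0,c["fy"],c["cy"]],[0,0,1]])
def tool(s=None):
    s=s or get_state(); return Ro.from_euler("xyz",s["orientation"]).as_matrix(), np.array(s["ee_pos"])
def cam(n,s=None):
    """K,R,t of camera n (world to camera)"""
    c=calibration(n)
    if n!="wrist": return K(c),np.array(c["R"]),np.array(c["t"])
    R,p=tool(s); T=np.array(c["tool_from_camera"]); Rw=R@T[:3,:3]; o=R@T[:3,3]+p
    return K(c),Rw.T,-Rw.T@o
def proj(C,X): 
    k,R,t=C; q=(np.atleast_2d(X)@R.T+t)@k.T; return q[:,:2]/q[:,2:]
def onz(C,uv,z):
    k,R,t=C; d=R.T@np.linalg.solve(k,[*uv,1]); o=-R.T@t; return o+d*(z-o[2])/d[2]
def place(p,L):  # p=(x,y,yaw)
    return Ro.from_euler("z",p[2]).apply(np.atleast_2d(L))+[p[0],p[1],0]
def fit(p0,obs): # obs: list of (C,local pt,uv)
    f=lambda p: np.concatenate([(proj(C,place(p,L))[0]-uv) for C,L,uv in obs])
    r=least_squares(f,p0,loss="soft_l1"); return r.x,f(r.x).reshape(-1,2)
def move(dw,rotw=(0,0,0)):
    """world shift mm / rotvec deg -> tool units"""
    R,p=tool(); return np.r_[R.T@np.array(dw)/25, R.T@np.array(rotw)/5]
def snap(n,name,box=None,k=1):
    s=get_state(); im=camera(n)
    if box: im=im[box[1]:box[3],box[0]:box[2]]
    cv2.imwrite(f"pics/{name}.png",cv2.resize(im,None,fx=k,fy=k,interpolation=cv2.INTER_CUBIC)); return s
E
python3 - <<'E'
from h import *
S,D=cam("scene"),cam("side")
for n,z,u,v in [("ring",187,(278,240),(380,410)),("ball",142,(326,216),(312,401)),("hook1tip",247,(434,300),(415,248)),("h2",247,(497,322),(417,209)),("h3",247,(564,345),(420,172)),("h4",247,(634,370),None)]:
    print(n,onz(S,np.array(u)*.7,z),v and onz(D,np.array(v)*.7,z))
for v in [(333,175),(410,175),(408,293),(322,292)]: print("board side",onz(D,np.array(v)*.7,14))
for v in [(491,294),(684,347)]: print("board scene",onz(S,np.array(v)*.7,14))
for n,v in [("remote",(230,519)),("remote",(319,547)),("plant",(485,400)),("case",(312,328)),("candle",(407,345)),("yellow",(342,372)),("clock",(490,240)),("carafe",(505,300))]: print(n,onz(D,np.array(v)*.7,0))
E
```

```text
ring [ 586.04 -353.91  187.  ] [ 594.53 -353.14  187.  ]
ball [ 466.24 -332.74  142.  ] [ 467.93 -334.42  142.  ]
hook1tip [614.63 -36.12 247.  ] [610.75 -48.6  247.  ]
h2 [607.51  66.14 247.  ] [601.18  49.98 247.  ]
h3 [599.64 169.72 247.  ] [593.41 153.55 247.  ]
h4 [593.35 273.42 247.  ] None
board side [342.   355.74  14.  ]
board side [541.29 384.26  14.  ]
board side [589.87  10.44  14.  ]
board side [397.62 -14.95  14.  ]
board scene [400.48  -6.5   14.  ]
board scene [347.32 362.95  14.  ]
remote [ 341.92 -520.28    0.  ]
remote [ 511.73 -542.72    0.  ]
plant [ 780.12 -219.02    0.  ]
case [ 393.78 -103.17    0.  ]
candle [ 605.87 -115.25    0.  ]
yellow [ 481.05 -199.37    0.  ]
clock [762.75 204.66   0.  ]
carafe [807.6   32.82   0.  ]
```

```bash
python3 - <<'E'
import cv2,numpy as np
a=cv2.imread("pics/side0.png")[100:360,300:530]; b=cv2.imread("pics/side0.png")[370:500,270:440]
c=cv2.imread("pics/scene0.png")
print(cv2.imwrite("pics/c1.png",np.hstack([cv2.resize(a,(530,600),interpolation=3),np.vstack([cv2.resize(b,(270,206),interpolation=3),np.zeros((394,270,3),np.uint8)])])))
E
```

```text
True
```

```bash
python3 - <<'E'
from h import *
S,D=cam("scene"),cam("side")
def tri(u,v):
    f=lambda X: np.r_[proj(S,X)[0]-np.array(u)*.7,proj(D,X)[0]-np.array(v)*.7]
    r=least_squares(f,[550,0,200]); return r.x,r.cost
print(tri((278,240),(380,410)),tri((326,216),(312,401)))
s=get_state();R,p=tool(s); print("tool axes cols\n",R,p)
# wrist camera pose: target TCP above grinder
c=np.array(calibration("wrist")["tool_from_camera"]); print("cam offset world",R@c[:3,3],"look",R@c[:3,2])
o=fit([590,-354,.1],[(S,[0,0,187],np.array((278,240))*.7),(D,[0,0,187],np.array((380,410))*.7),(S,[-120,38,142],np.array((326,216))*.7),(D,[-120,38,142],np.array((312,401))*.7)]); print("grinder",o)
E
```

```text
(array([ 591.93, -352.8 ,  190.23]), np.float64(2.0447944046505513)) (array([ 466.83, -333.47,  141.1 ]), np.float64(0.15922489021281022))
tool axes cols
 [[-0.    0.93  0.36]
 [ 0.    0.36 -0.93]
 [-1.    0.   -0.  ]] [ 218.37 -558.29  230.54]
cam offset world [ 79.3   29.8  141.09] look [-0.3  -0.12 -0.95]
grinder (array([ 591.44, -352.64,    0.15]), array([[-0.76,  1.65],
       [-1.25, -0.37],
       [-0.39,  0.1 ],
       [-0.26, -0.38]]))
```

View pics/c1.png

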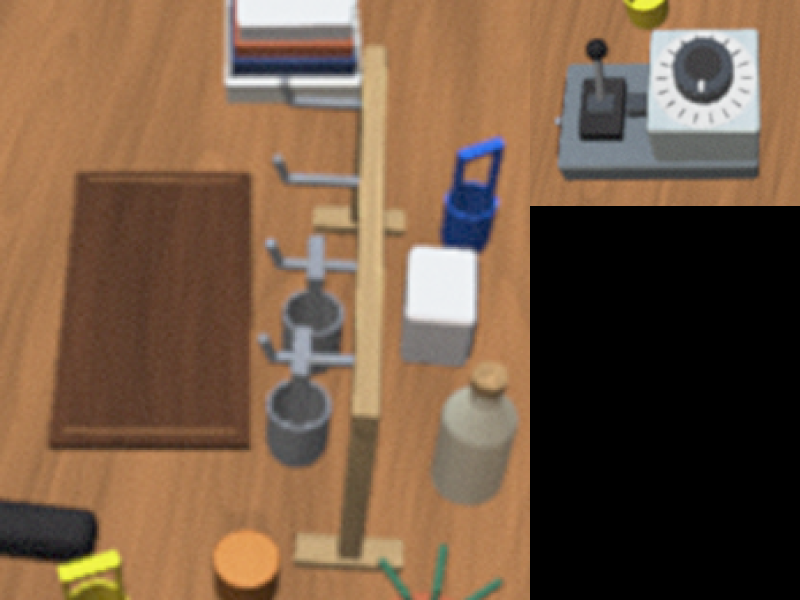

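Side crop: hook tips 1 to 4 in the crop at (263,340), (270,245), (279,162), (282,85). Cups are only on hooks 1 and 2. The lever ball leans to +y (on) and the ring pointer faces -y. Candidates for cup1/cup2 are the two grey hanging cups; the yellow and blue ones stand on the table and I exclude them. Next I move over the lever.

>>> arm_command(
  steps=[
    [1,-0.4,1.5,-0.57,0.5,0,0],
    [1,-0.8,3,-1.14,1,0,0],
    [1,-1.2,4.5,-1.71,1.5,0,0],
    [1,-1.6,6,-2.28,2,0,0],
    [1,-2,7.5,-2.85,2.5,0,0],
  ],
  squeeze=30,
)

```text
clock: 0.52
ee_pos: [367.8, -422.2, 280.7]
orientation: [-2.817, 1.569, 2.047]
wrist_force: [0.8, -1.1, -0.5]
gripper_width: 0.995
```

```bash
python3 - <<'E'
from h import *
R,p=tool(); print(R,p, move([467-p[0],-334-p[1],290-p[2]]))
E
```

```text
[[-0.    0.99  0.15]
 [ 0.    0.15 -0.99]
 [-1.   -0.   -0.  ]] [ 367.82 -422.18  280.71] [-0.37  4.45 -2.89  0.    0.    0.  ]
```

>>> arm_command(
  steps=[
    [1,-0.1,1.3,-0.85,0,0,0],
    [1,-0.2,2.6,-1.7,0,0,0],
    [1,-0.3,3.9,-2.55,0,0,0],
    [1,-0.4,4.45,-2.9,0,0,0],
    [1,-0.4,4.45,-2.9,0,0,0],
  ],
)

```text
clock: 0.93
ee_pos: [469.5, -331.0, 290.7]
orientation: [3.072, 1.568, 1.658]
wrist_force: [-0.0, -1.0, 0.7]
gripper_width: 0.996
```

```bash
python3 - <<'E'
from h import *
s=snap("wrist","w1",None,800/560); C=cam("wrist",s); print(s["ee_pos"])
p=[591.4,-352.6,.15]
print(proj(C,place(p,[[0,0,187],[-120,38,142],[-60,60,150],[-60,-60,150],[60,60,150],[-170,65,50],[-170,-65,50]]))*800/560)
E
```

```text
[ 469.46 -330.97  290.72]
[[485.32  75.33]
 [403.09 288.6 ]
 [367.01 195.37]
 [569.13 197.13]
 [363.32 -45.37]
 [371.59 312.66]
 [520.26 313.96]]
```

View pics/w1.png

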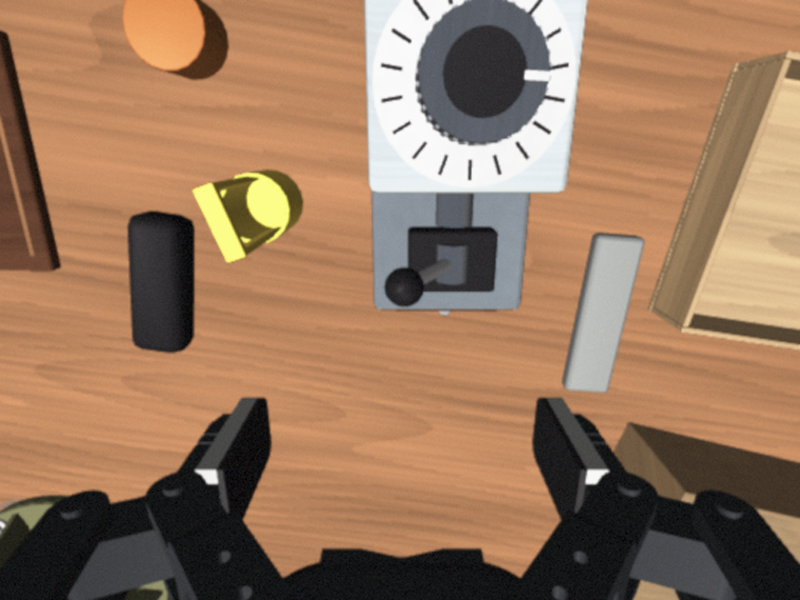

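Wrist view: ring centre (484,72) with the pointer at (537,75), facing grinder -y. Ball at (404,286). Column top front corners at (370,190) and (566,192). Foot front corners at (376,310) and (520,310).

```bash
python3 - <<'E'
from h import *
C=cam("wrist"); k=.7
o=[(C,L,np.array(u)*k) for L,u in [([0,0,187],(484,71)),([-60,60,150],(370,191)),([-60,-60,150],(566,192)),([-170,65,50],(376,310)),([-170,-65,50],(520,310)),([-120,38,142],(404,286))]]
g,r=fit([591,-352,.15],o); print(g,r)
np.save("grinder.npy",g)
p=get_state()["ee_pos"]; b=place(g,[-120,37,142])[0]; print("ball",b,"ring",place(g,[0,0,187])[0],"move",move(b-p))
P=onz(C,np.array((537,75))*k,187); v=P-place(g,[0,0,187])[0]; print("pointer ang local deg",np.degrees(np.arctan2(v[1],v[0])-g[2]),np.linalg.norm(v))
R,_=tool(); print("tool z yaw",np.degrees(np.arctan2(R[1,2],R[0,2])), np.degrees(g[2]),get_state()["joint_positions"])
E
```

```text
[ 591.91 -353.21    0.16] [[ 0.22 -0.85]
 [-2.33  0.91]
 [ 2.54  0.06]
 [-2.45  0.48]
 [ 1.09  0.44]
 [-0.17 -0.2 ]]
ball [ 467.58 -335.56  142.  ] ring [ 591.91 -353.21  187.  ] move [ 5.94 -0.03  0.14  0.    0.    0.  ]
pointer ang local deg -95.16500677030757 25.269726539546795
tool z yaw -81.10108465167818 9.055740966633397 [-0.62  0.25  0.    1.33  0.    2.37]
```

>>> arm_command(
  steps=[
    [1,1.6,0,0.14,0,0,0],
    [1,3.2,0,0.14,0,0,0],
    [1,4.8,0,0.14,0,0,0],
    [1,6.2,0,0.14,0,0,0],
    [1,6.6,0,0.14,0,0,0],
  ],
)

```text
clock: 1.4
ee_pos: [463.6, -334.0, 119.5]
orientation: [-2.378, 1.559, 2.488]
wrist_force: [-1.2, 0.2, -0.4]
gripper_width: 0.997
```

>>> arm_command(
  steps=[
    [0.2,0,0,0,0,0,0],
    [0.2,0,0,0,0,0,0],
    [0.2,0,0,0,0,0,0],
    [0.2,0,0,0,0,0,0],
    [0.2,0,0,0,0,0,0],
  ],
  squeeze=25,
)

```text
clock: 1.82
ee_pos: [464.9, -334.9, 121.9]
orientation: [-2.431, 1.563, 2.435]
wrist_force: [-0.4, 1.4, 10.6]
gripper_width: 0.312
```

Ball held (width 0.312, about 26.5 mm). Next I swing it to off along tool +z, following the arc.

>>> arm_command(
  steps=[
    [0.2,-0.22,0,0.6,0,0,0],
    [0.2,-0.38,0,1.2,0,0,0],
    [0.2,-0.38,0,1.8,0,0,0],
    [0.2,-0.22,0,2.4,0,0,0],
    [0.2,0,0,3.0,0,0,0],
  ],
)

```text
clock: 2.23
ee_pos: [477.6, -408.7, 123.6]
orientation: [-2.906, 1.563, 1.961]
wrist_force: [-5.7, 14.5, 33.2]
gripper_width: 0.287
```

>>> arm_command(
  steps=[
    [0.2,0,0,0.08,0,0,0],
    [0.2,0,0,0.08,0,0,0],
  ],
)

```text
clock: 2.4
ee_pos: [477.5, -408.2, 124.1]
orientation: [-3.086, 1.557, 1.782]
wrist_force: [-3.3, 10.6, 8.5]
gripper_width: 0.286
```

```bash
python3 - <<'E'
from h import *
R,p=tool();g=np.load("grinder.npy"); print("tip local",Ro.from_euler("z",-g[2]).apply(p-[g[0],g[1],0]),get_state()["wrist_force"],get_state()["wrist_torque"])
E
```

```text
tip local [-121.6   -36.29  124.05] [-3.25 10.6   8.47] [2.86 0.81 0.07]
```

The lever is against the off stop (local y about -36, 10 N reaction). Release and rise.

>>> arm_command(
  steps=[
    [1,0,0,-0.08,0,0,0],
    [1,0,0,-0.08,0,0,0],
    [1,0,0,-0.08,0,0,0],
    [1,-1.5,0,-0.08,0,0,0],
    [1,-3,0,-0.08,0,0,0],
  ],
)

```text
clock: 2.82
ee_pos: [475.9, -406.4, 197.5]
orientation: [-2.882, 1.553, 1.985]
wrist_force: [0.8, -0.1, 0.5]
gripper_width: 0.967
```

>>> arm_command(
  steps=[
    [1,-1,1,-0.4,-1.4,0,0],
    [1,-2,2,-0.8,-2.8,0,0],
    [1,-2.5,3,-1.2,-4.2,0,0],
    [1,-2.5,4,-1.6,-5.6,0,0],
    [1,-2.5,4.6,-1.8,-7,0,0],
  ],
)

```text
clock: 3.23
ee_pos: [586.2, -344.6, 262.0]
orientation: [2.593, 1.556, 1.795]
wrist_force: [0.2, -0.4, -1.1]
gripper_width: 0.999
```

```bash
python3 - <<'E'
from h import *
R,p=tool();g=np.load("grinder.npy"); print(p,get_state()["joint_positions"],"to ring",move(np.array([g[0],g[1],230])-p))
E
```

```text
[ 586.18 -344.64  262.02] [-0.54  0.47  0.25  1.36  0.01  1.83] to ring [ 1.27 -0.09  0.42  0.    0.    0.  ]
```

>>> arm_command(
  steps=[
    [1,0,-0.09,0.42,-1.4,0,0],
    [1,0,-0.09,0.42,-2.8,0,0],
    [1,0,-0.09,0.42,-4.2,0,0],
    [1,0,-0.09,0.42,-5.6,0,0],
    [1,0,-0.09,0.42,-7,0,0],
  ],
)

```text
clock: 3.65
ee_pos: [592.4, -354.3, 261.9]
orientation: [1.956, 1.558, 1.776]
wrist_force: [-0.5, -0.0, -0.2]
gripper_width: 0.999
```

>>> arm_command(
  steps=[
    [1,0,0,0,-1.4,0,0],
    [1,0,0,0,-2.8,0,0],
    [1,0,0,0,-4.2,0,0],
    [1,0,0,0,-5.6,0,0],
    [1,0,0,0,-7,0,0],
  ],
)

```text
clock: 4.07
ee_pos: [592.7, -355.0, 261.9]
orientation: [1.309, 1.559, 1.745]
wrist_force: [0.0, -0.1, 0.4]
gripper_width: 1.002
```

>>> arm_command(
  steps=[
    [1,0,0,0,-1.4,0,0],
    [1,0,0,0,-2.8,0,0],
    [1,0,0,0,-4.2,0,0],
    [1,0,0,0,-5.6,0,0],
    [1,0,0,0,-5.6,0,0],
  ],
)

```text
clock: 4.48
ee_pos: [593.0, -355.6, 262.0]
orientation: [0.791, 1.56, 1.719]
wrist_force: [1.2, -0.1, 0.1]
gripper_width: 1.002
```

```bash
python3 - <<'E'
from h import *
R,p=tool();g=np.load("grinder.npy"); print(R,p,get_state()["joint_positions"],"to ring",move(np.array([g[0],g[1],157])-p))
d=np.cross(R[:,0],[0,0,-1]); print("rot to level (tool units)",move([0,0,0],np.degrees(d)))
E
```

```text
[[-0.   -0.8   0.6 ]
 [ 0.01  0.6   0.8 ]
 [-1.    0.01  0.01]] [ 592.98 -355.55  262.  ] [-0.54  0.49  0.29  1.37  0.01  0.1 ] to ring [4.2  0.06 0.02 0.   0.   0.  ]
rot to level (tool units) [ 0.    0.    0.   -0.    0.09 -0.09]
```

>>> arm_command(
  steps=[
    [1,1.2,0.06,0.02,0,0.09,-0.09],
    [1,2.4,0.06,0.02,0,0.09,-0.09],
    [1,3.4,0.06,0.02,0,0.09,-0.09],
    [1,4.1,0.06,0.02,0,0.09,-0.09],
    [1,4.1,0.06,0.02,0,0.09,-0.09],
  ],
)

```text
clock: 4.9
ee_pos: [589.6, -352.0, 154.8]
orientation: [1.773, 1.564, 2.698]
wrist_force: [-0.3, 0.6, -1.0]
gripper_width: 0.997
```

```bash
python3 - <<'E'
from h import *
R,p=tool();g=np.load("grinder.npy"); print(p,"to ring",move(np.array([g[0],g[1],158])-p),get_state()["wrist_force"])
E
```

```text
[ 589.62 -352.    154.84] to ring [-0.13 -0.1   0.02  0.    0.    0.  ] [-0.33  0.63 -1.  ]
```

>>> arm_command(
  steps=[
    [0.6,-0.13,-0.1,0.02,0,0,0],
    [0.6,-0.13,-0.1,0.02,0,0,0],
    [0.6,-0.13,-0.1,0.02,0,0,0],
    [0.6,-0.13,-0.1,0.02,0,0,0],
    [0.6,-0.13,-0.1,0.02,0,0,0],
  ],
  squeeze=40,
)

```text
clock: 5.32
ee_pos: [593.2, -353.0, 159.8]
orientation: [1.475, 1.567, 2.399]
wrist_force: [1.0, 4.3, 4.5]
gripper_width: 0.736
```

```bash
python3 - <<'E'
from h import *
s=get_state();R,p=tool(s);g=np.load("grinder.npy"); print(p,s["wrist_force"],s["wrist_torque"],s["joint_positions"], np.degrees(np.arctan2(R[1,1],R[0,1])))
E
```

```text
[ 593.2  -352.95  159.84] [1.02 4.35 4.45] [ 1.05 -0.27 -0.14] [-0.54  0.52  0.1   1.15  0.    0.11] 142.9496927179882
```

Ring held (62.6 mm). Turn clockwise (+tool x) and watch the torque.

>>> arm_command(
  steps=[
    [0.6,0,0,0,1.4,0,0],
    [0.6,0,0,0,2.8,0,0],
    [0.6,0,0,0,4.2,0,0],
    [0.6,0,0,0,5.6,0,0],
    [0.6,0,0,0,7,0,0],
  ],
)

```text
clock: 5.73
ee_pos: [592.1, -353.7, 159.9]
orientation: [2.557, 1.566, 2.863]
wrist_force: [-4.6, -0.8, -1.7]
gripper_width: 0.731
```

>>> arm_command(
  steps=[
    [0.6,0,0,0,1.4,0,0],
    [0.6,0,0,0,2.8,0,0],
    [0.6,0,0,0,4.2,0,0],
    [0.6,0,0,0,5.6,0,0],
    [0.6,0,0,0,7,0,0],
  ],
)

```text
clock: 6.15
ee_pos: [590.7, -353.8, 159.9]
orientation: [-2.983, 1.563, 2.989]
wrist_force: [-6.0, 3.7, -0.4]
gripper_width: 0.736
```

```bash
python3 - <<'E'
from h import *
s=get_state();R,p=tool(s); print(p,s["wrist_force"],s["wrist_torque"],s["joint_positions"], np.degrees(np.arctan2(R[1,1],R[0,1])))
E
```

```text
[ 590.71 -353.84  159.89] [-6.01  3.66 -0.42] [0.31 0.29 0.16] [-0.54  0.52  0.09  1.15 -0.    1.34] 72.20512444875726
```

>>> arm_command(
  steps=[
    [0.6,0,0,0,1,0,0],
    [0.6,0,0,0,2,0,0],
    [0.6,0,0,0,3,0,0],
    [0.6,0,0,0,4,0,0],
    [0.6,0,0,0,4,0,0],
  ],
)

```text
clock: 6.57
ee_pos: [589.0, -354.4, 159.8]
orientation: [-2.442, 1.56, -3.106]
wrist_force: [-5.1, 0.6, -0.6]
gripper_width: 0.734
```

```bash
cat > t.py <<'E'
from h import *
s=get_state();R,p=tool(s); print(p,s["wrist_force"],s["wrist_torque"],s["joint_positions"], np.degrees(np.arctan2(R[1,1],R[0,1])))
E
python3 t.py
```

```text
[ 589.03 -354.38  159.83] [-5.09  0.57 -0.61] [ 0.07  0.92 -0.07] [-0.54  0.52  0.09  1.15 -0.01  1.7 ] 51.9891146837433
```

>>> arm_command(
  steps=[
    [0.6,0,0,0,1,0,0],
    [0.6,0,0,0,2,0,0],
    [0.6,0,0,0,3,0,0],
    [0.6,0,0,0,3,0,0],
    [0.6,0,0,0,3,0,0],
  ],
)

```text
clock: 6.98
ee_pos: [587.1, -354.7, 159.9]
orientation: [-2.143, 1.557, -3.069]
wrist_force: [-5.7, 1.7, 0.6]
gripper_width: 0.738
```

```bash
python3 t.py
```

```text
[ 587.08 -354.69  159.87] [-5.72  1.74  0.58] [ 0.35  1.16 -0.09] [-0.54  0.52  0.09  1.16 -0.01  1.96] 36.94329892803988
```

>>> arm_command(
  steps=[
    [0.6,0,0,0,1,0,0],
    [0.6,0,0,0,2,0,0],
    [0.6,0,0,0,3,0,0],
    [0.6,0,0,0,3,0,0],
    [0.6,0,0,0,3,0,0],
  ],
)

```text
clock: 7.4
ee_pos: [585.1, -354.0, 160.0]
orientation: [-1.953, 1.553, -3.141]
wrist_force: [-7.0, 4.0, 1.7]
gripper_width: 0.731
```

```bash
python3 t.py
```

```text
[ 585.13 -354.04  159.96] [-6.99  4.    1.66] [ 0.89  1.2  -0.08] [-0.54  0.52  0.09  1.16 -0.01  2.22] 21.931365152226515
```

>>> arm_command(
  steps=[
    [0.6,0,0.1,0,1,0,0],
    [0.6,0,0.2,0,2,0,0],
    [0.6,0,0.2,0,3,0,0],
    [0.6,0,0.2,0,3,0,0],
    [0.6,0,0.2,0,3,0,0],
  ],
)

```text
clock: 7.82
ee_pos: [589.0, -351.9, 160.0]
orientation: [-1.716, 1.552, 3.119]
wrist_force: [-3.8, 3.8, 1.2]
gripper_width: 0.733
```

```bash
python3 t.py
```

```text
[ 589.02 -351.88  160.01] [-3.8   3.79  1.17] [ 0.74  0.76 -0.15] [-0.53  0.52  0.1   1.16 -0.01  2.48] 7.043898385928137
```

>>> arm_command(
  steps=[
    [0.6,0,0.1,0,1,0,0],
    [0.6,0,0.1,0,2,0,0],
    [0.6,0,0.1,0,2,0,0],
    [0.6,0,0.1,0,2,0,0],
  ],
)

```text
clock: 8.15
ee_pos: [591.5, -351.6, 160.0]
orientation: [-1.542, 1.552, 3.122]
wrist_force: [-1.4, 2.9, 0.1]
gripper_width: 0.731
```

```bash
python3 t.py; python3 - <<'E'
from h import *
snap("wrist","w2",None,800/560); snap("side","s2",(170,240,310,345),800/140*.7)
E
```

```text
[ 591.49 -351.62  160.05] [-1.38  2.93  0.08] [ 0.43  0.32 -0.11] [-0.53  0.53  0.11  1.17 -0.01  2.66] -2.779862360293571
```

View pics/w2.png

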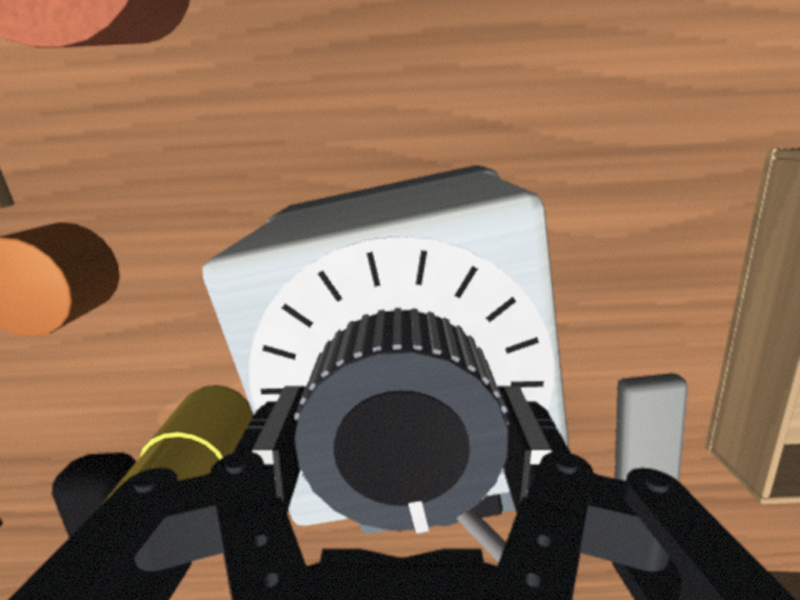

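The pointer is at (418,518) and the ring centre at (402,448), so the pointer now faces the grinder's front. It turned about 84 degrees while the gripper turned 146, so the pads probably slipped at the stop. I'll test that with a firmer grip and a little more turn.

>>> arm_command(
  steps=[
    [0.6,0,0,0,0,0,0],
    [0.6,0,0,0,0,0,0],
    [0.6,0,0,0,1,0,0],
    [0.6,0,0,0,2,0,0],
    [0.6,0,0,0,3,0,0],
  ],
  squeeze=80,
)

```text
clock: 8.67
ee_pos: [590.7, -351.4, 160.7]
orientation: [-1.266, 1.551, 3.136]
wrist_force: [0.2, 0.0, -4.1]
gripper_width: 0.72
```

```bash
cat > ring.py <<'E'
from h import *
import sys
def white(im,C,g):
    """pointer angle local deg: white pixels on the ring top inside radius 21..31"""
    c=place(g,[0,0,187])[0]; best=[]
    for a in range(-180,180,1):
        X=np.array([c+[r*np.cos(np.radians(a)+g[2]),r*np.sin(np.radians(a)+g[2]),0] for r in (22,24,26)])
        uv=proj(C,X); v=cv2.remap(im.min(2).astype(np.float32),uv[:,0].astype(np.float32),uv[:,1].astype(np.float32),cv2.INTER_LINEAR).min()
        best.append((v,a))
    b=sorted(best)[::-1]; return [(a,int(v)) for v,a in b[:8]]
if __name__=="__main__":
    s=get_state(); im=camera("wrist"); C=cam("wrist",s); g=np.load("grinder.npy")
    cv2.imwrite(f"pics/{sys.argv[1]}.png",im); print(white(im,C,g), "centre px",proj(C,place(g,[0,0,187]))*800/560)
    R,_=tool(s); print(np.degrees(np.arctan2(R[1,1],R[0,1])),s["wrist_torque"],s["wrist_force"],s["joint_positions"][5])
E
python3 ring.py w3; python3 - <<'E'
from h import *
C=cam("wrist"); g=np.load("grinder.npy")
P=onz(C,np.array((418,518))*.7,187)-onz(C,np.array((402,448))*.7,187); print(np.degrees(np.arctan2(P[1],P[0])-g[2]),"(pre-turn pixels; add turn)")
E
```

```text
[(179, 237), (178, 237), (177, 236), (176, 236), (-180, 236), (-179, 234), (175, 230), (-178, 216)] centre px [[405.59 449.68]]
-17.80614247894726 [ 0.17 -0.19  1.49] [ 0.16  0.02 -4.06] 2.920601068839273
163.71422910323636 (pre-turn pixels; add turn)
```

The stop is confirmed: torque 1.49 N m, and the pointer stayed at about 178-179 degrees local through 15 more degrees of turn. Back off 60 degrees, which should put the pointer near -121.

>>> arm_command(
  steps=[
    [0.6,0,0,0,-1.3,0,0],
    [0.6,0,0,0,-2.6,0,0],
    [0.6,0,0,0,-3.9,0,0],
    [0.6,0,0,0,-5.2,0,0],
    [0.6,0,0,0,-6,0,0],
  ],
)

```text
clock: 9.13
ee_pos: [591.2, -351.7, 160.6]
orientation: [-1.759, 1.552, -3.115]
wrist_force: [-1.6, 4.6, 0.8]
gripper_width: 0.725
```

>>> arm_command(
  steps=[
    [0.6,0,0,0,-1.3,0,0],
    [0.6,0,0,0,-2.6,0,0],
    [0.6,0,0,0,-3.9,0,0],
    [0.6,0,0,0,-5.2,0,0],
    [0.6,0,0,0,-5.2,0,0],
  ],
)

```text
clock: 9.55
ee_pos: [591.4, -351.8, 160.7]
orientation: [-2.188, 1.552, -3.084]
wrist_force: [-4.5, 5.4, 0.3]
gripper_width: 0.726
```

```bash
python3 ring.py w4
```

```text
[(-123, 235), (-122, 234), (-124, 234), (-121, 234), (-120, 232), (-125, 231), (-119, 230), (-126, 201)] centre px [[400.77 453.73]]
38.69686264322788 [-0.35 -0.35  0.1 ] [-4.48  5.43  0.27] 1.9347527463255143
```

>>> arm_command(
  steps=[
    [1,0,0,0,0,0,0],
    [1,0,0,0,0,0,0],
    [1,0,0,0,0,0,0],
    [1,-1.5,0,0,0,0,0],
    [1,-3,0,0,0,0,0],
  ],
  squeeze=30,
)

```text
clock: 10.02
ee_pos: [591.3, -351.2, 233.9]
orientation: [-2.293, 1.548, 3.092]
wrist_force: [1.4, -1.2, -0.2]
gripper_width: 0.998
```

```bash
python3 ring.py w5; python3 - <<'E'
from h import *
R,p=tool();g=np.load("grinder.npy"); yaw=np.degrees(np.arctan2(R[1,1],R[0,1])); b=place(g,[-120,-38,0])[0]; b[2]=240
print(p,"yaw to undo (tool x units, +cw)",(yaw-np.degrees(g[2]))/5,"move",move(b-p))
E
```

```text
[(-122, 242), (-121, 242), (-123, 241), (-124, 240), (-120, 239), (-125, 238), (-119, 227), (-126, 217)] centre px [[404.32 348.39]]
38.51325167550853 [-0.07 -0.1  -0.04] [ 1.39 -1.2  -0.21] 1.9389083146352728
[ 595.02 -353.33  244.74] yaw to undo (tool x units, +cw) 5.889654977910603 move [ 0.25 -5.02 -1.12  0.    0.    0.  ]
```

The ring pointer is at about -122 degrees, so roughly 59 degrees (1.03 rad) from contact. Now to the lever at off.

>>> arm_command(
  steps=[
    [1,0,-1.3,-0.28,1.3,0,0],
    [1,0,-2.6,-0.56,2.6,0,0],
    [1,0,-3.9,-0.84,3.9,0,0],
    [1,0,-5.0,-1.12,5.2,0,0],
    [1,0,-5.0,-1.12,5.9,0,0],
  ],
)

```text
clock: 10.48
ee_pos: [475.9, -412.0, 247.4]
orientation: [-1.072, 1.556, -2.494]
wrist_force: [1.6, 0.2, 0.6]
gripper_width: 1.0
```

```bash
python3 - <<'E'
from h import *
s=get_state();R,p=tool(s);g=np.load("grinder.npy"); b=place(g,[-120,-37.5,124])[0]
print(p,R,move(b-p),s["joint_positions"])
d=np.cross(R[:,0],[0,0,-1]); print("rot to level",move([0,0,0],np.degrees(d)))
E
```

```text
[ 475.85 -412.    247.43] [[-0.01  0.99  0.15]
 [-0.01  0.15 -0.99]
 [-1.   -0.01  0.01]] [ 4.93  0.22 -0.13  0.    0.    0.  ] [-0.71  0.37  0.07  1.27 -0.01  2.29]
rot to level [ 0.    0.    0.   -0.    0.08  0.15]
```

>>> arm_command(
  steps=[
    [1,1.5,0.15,-0.1,0,0.08,0.15],
    [1,3,0.22,-0.13,0,0.08,0.15],
    [1,4.3,0.22,-0.13,0,0.08,0.15],
    [1,4.85,0.22,-0.13,0,0.08,0.15],
    [1,4.85,0.22,-0.13,0,0.08,0.15],
  ],
)

```text
clock: 10.9
ee_pos: [477.2, -407.7, 122.1]
orientation: [-2.436, 1.565, 2.425]
wrist_force: [-0.3, -0.8, 0.3]
gripper_width: 1.003
```

>>> arm_command(
  steps=[
    [0.2,0,0,0,0,0,0],
    [0.2,0,0,0,0,0,0],
    [0.2,0,0,0,0,0,0],
    [0.2,0,0,0,0,0,0],
    [0.2,0,0,0,0,0,0],
  ],
)

```text
clock: 11.32
ee_pos: [478.0, -407.7, 123.4]
orientation: [-2.729, 1.567, 2.132]
wrist_force: [-0.7, 5.4, 16.3]
gripper_width: 0.301
```

```bash
python3 - <<'E'
from h import *
R,p=tool();g=np.load("grinder.npy"); print("tip local",Ro.from_euler("z",-g[2]).apply(p-[g[0],g[1],0]),get_state()["wrist_force"], "to on",move(place(g,[-120,37,123])[0]-p))
E
```

```text
tip local [-121.04  -35.9   123.44] [-0.75  5.37 16.28] to on [ 0.03  0.01 -2.92  0.    0.    0.  ]
```

>>> arm_command(
  steps=[
    [0.2,-0.22,0,-0.6,0,0,0],
    [0.2,-0.38,0,-1.2,0,0,0],
    [0.2,-0.38,0,-1.8,0,0,0],
    [0.2,-0.22,0,-2.4,0,0,0],
    [0.2,0,0,-3.0,0,0,0],
  ],
)

```text
clock: 11.73
ee_pos: [468.7, -336.4, 127.0]
orientation: [0.363, 1.566, -1.061]
wrist_force: [1.2, -8.2, 3.3]
gripper_width: 0.28
```

>>> arm_command(
  steps=[
    [0.2,0,0,-0.12,0,0,0],
    [0.2,0,0,-0.12,0,0,0],
    [0.2,0,0,-0.12,0,0,0],
  ],
)

```text
clock: 11.98
ee_pos: [468.5, -335.2, 127.2]
orientation: [0.135, 1.562, -1.288]
wrist_force: [0.1, -5.5, -5.1]
gripper_width: 0.282
```

```bash
python3 - <<'E'
from h import *
R,p=tool();g=np.load("grinder.npy"); print("tip local",Ro.from_euler("z",-g[2]).apply(p-[g[0],g[1],0]),get_state()["wrist_force"])
E
```

```text
tip local [-119.01   37.25  127.23] [ 0.15 -5.52 -5.07]
```

The lever is at the on stop (local y +37). Release, rise, and start turning the wrist half a turn towards the rack.

>>> arm_command(
  steps=[
    [1,0,0,0.1,0,0,0],
    [1,0,0,0.1,0,0,0],
    [1,0,0,0.1,0,0,0],
    [1,-1.6,0,0.1,0,0,0],
    [1,-3.2,0,0.1,0,0,0],
  ],
)

```text
clock: 12.4
ee_pos: [466.7, -335.4, 205.9]
orientation: [-0.712, 1.566, -2.136]
wrist_force: [1.8, -1.4, 0.6]
gripper_width: 0.964
```

>>> arm_command(
  steps=[
    [1,-1.5,0,0,-1.4,0,0],
    [1,-3,0,0,-2.8,0,0],
    [1,-4.5,0,0,-4.2,0,0],
    [1,-5,0,0,-5.6,0,0],
    [1,-5,0,0,-7,0,0],
  ],
)

```text
clock: 12.82
ee_pos: [468.7, -335.8, 336.2]
orientation: [-0.297, 1.562, -1.103]
wrist_force: [-0.7, 0.2, -0.3]
gripper_width: 0.998
```

```bash
python3 - <<'E'
from h import *
S,D=cam("scene"),cam("side"); o=[]
for i,(u,v) in enumerate([((434,300),(414,247)),((497,322),(417.2,206)),((564,345),(421,170)),((634,370),(422.4,136.8))]):
    for C,w in ((S,u),(D,v)): o.append((C,[-86,-157.5+105*i,245],np.array(w)*.7))
r,e=fit([697,110,.07],o); print(r,e); np.save("rack.npy",r)
o=[(D,L,np.array(w)*.7) for L,w in zip([[-100,190,14],[100,190,14],[100,-190,14],[-100,-190,14]],[(333,175),(410,175),(408,293),(322,292)])]+[(S,[-100,-190,14],np.array((491,294))*.7),(S,[-100,190,14],np.array((684,347))*.7)]
b,e=fit([465,185,.13],o); print("board",b,e); np.save("board.npy",b)
c=place(r,[[-50,-157.5,212],[-50,-52.5,212]]); print("cups",c)
R,p=tool(); print(R,p,"j",get_state()["joint_positions"],"to (480,-60,330)",move(np.array([480,-60,330])-p))
E
```

```text
[685.56 121.63   0.06] [[-0.98 -1.97]
 [ 0.64 -1.06]
 [-0.26 -1.45]
 [ 1.15 -0.92]
 [-0.14 -0.86]
 [ 0.97 -1.53]
 [ 0.23 -0.83]
 [ 2.24 -1.72]]
board [468.88 187.44   0.13] [[ 1.03 -1.18]
 [ 0.55 -0.86]
 [ 1.14 -0.38]
 [-0.72 -0.28]
 [-1.74 -2.39]
 [ 0.08 -0.89]]
cups [[645.49 -38.68 212.  ]
 [638.93  66.11 212.  ]]
[[ 0.    0.72  0.69]
 [-0.01  0.69 -0.72]
 [-1.   -0.    0.01]] [ 468.72 -335.81  336.15] j [-0.62  0.24  0.1   1.42 -0.    1.76] to (480,-60,330) [ 0.16  7.96 -7.65  0.    0.    0.  ]
```

>>> arm_command(
  steps=[
    [1,0,1.3,-0.6,-1.4,0,0],
    [1,0,2.6,-1.2,-2.8,0,0],
    [1,0,3.9,-1.8,-4.2,0,0],
    [1,0,5.2,-2.4,-5.6,0,0],
    [1,0,6.5,-3.0,-7,0,0],
  ],
)

```text
clock: 13.23
ee_pos: [534.4, -167.5, 335.5]
orientation: [-0.846, 1.562, -1.036]
wrist_force: [0.8, 0.3, 0.3]
gripper_width: 1.002
```

>>> arm_command(
  steps=[
    [1,0,0,0,-1.4,0,0],
    [1,0,0,0,-2.8,0,0],
    [1,0,0,0,-4.2,0,0],
    [1,0,0,0,-5.6,0,0],
    [1,0,0,0,-7,0,0],
  ],
)

```text
clock: 13.65
ee_pos: [534.3, -167.1, 335.8]
orientation: [-1.426, 1.562, -0.999]
wrist_force: [-0.5, -0.2, 0.9]
gripper_width: 0.998
```

>>> arm_command(
  steps=[
    [1,0,0,0,-1.4,0,0],
    [1,0,0,0,-2.8,0,0],
    [1,0,0,0,-4.2,0,0],
    [1,0,0,0,-5.6,0,0],
    [1,0,0,0,-7,0,0],
  ],
)

```text
clock: 14.07
ee_pos: [534.3, -166.8, 336.0]
orientation: [-2.002, 1.562, -0.958]
wrist_force: [-0.3, 0.2, 0.4]
gripper_width: 1.002
```

```bash
python3 - <<'E'
from h import *
R,p=tool(); r=np.load("rack.npy");yaw=np.degrees(np.arctan2(R[1,1],R[0,1])); print(R,p,yaw,"j",get_state()["joint_positions"],"mv",move(np.array([600,0,330])-p),"turn units cw",((yaw-180-np.degrees(r[2])+180)%360-180)/5)
E
```

```text
[[ 0.   -0.86  0.5 ]
 [-0.01  0.5   0.86]
 [-1.   -0.01 -0.  ]] [ 534.29 -166.85  336.04] 149.86314724444475 j [-0.3   0.21  0.06  1.41 -0.01  0.23] mv [0.21 1.08 7.09 0.   0.   0.  ] turn units cw -6.743225616667689
```

>>> arm_command(
  steps=[
    [1,0.2,0.2,1.5,-1.4,0,0],
    [1,0.2,0.4,3.0,-2.8,0,0],
    [1,0.2,0.6,4.5,-4.2,0,0],
    [1,0.2,0.8,6,-5.6,0,0],
    [1,0.2,1.08,7.1,-6.7,0,0],
  ],
)

```text
clock: 14.48
ee_pos: [600.9, 2.9, 330.2]
orientation: [-2.481, 1.563, -0.845]
wrist_force: [0.5, -0.4, -0.1]
gripper_width: 0.999
```

>>> arm_command(
  steps=[
    [1,0,0,0,0,0,0],
    [1,0,0,0,0,0,0],
  ],
)

```text
clock: 14.65
ee_pos: [601.1, 4.7, 330.0]
orientation: [-2.499, 1.563, -0.86]
wrist_force: [-0.2, -1.5, 0.6]
gripper_width: 1.006
```

```bash
python3 - <<'E'
from h import *
s=snap("wrist","w6",None,800/560); C=cam("wrist",s); r=np.load("rack.npy"); k=800/560
print(s["ee_pos"],s["joint_positions"],proj(C,place(r,[[-86,-157.5,247],[-86,-52.5,247],[-86,52.5,247],[-50,-157.5,232],[-50,-52.5,232],[0,-157.5,238]]))*k)
E
```

```text
[601.12   4.71 329.99] [ 0.01  0.3   0.15  1.42 -0.01 -0.06] [[314.06 324.44]
 [516.68 326.22]
 [719.83 327.99]
 [322.28 373.12]
 [505.09 374.78]
 [324.7  452.71]]
```

View pics/w6.png

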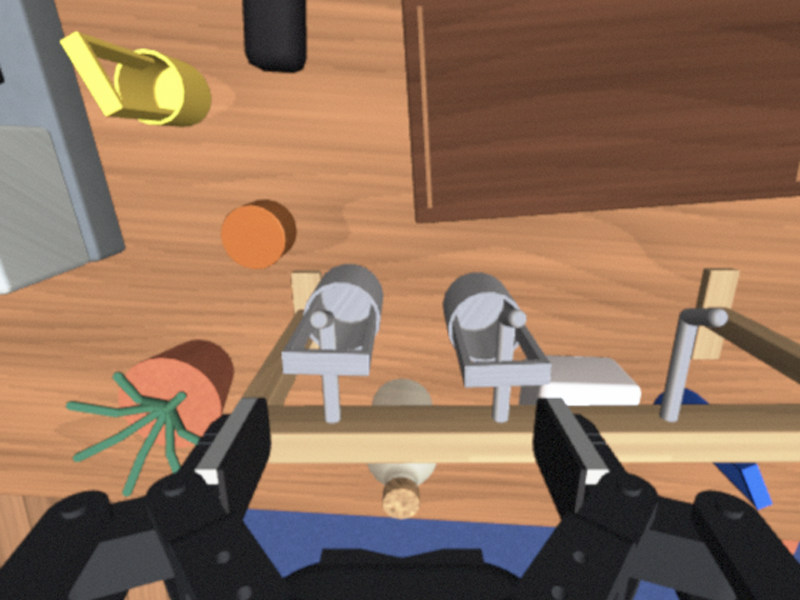

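Wrist view: cup1's hoop bar is centred at about (327,358) and cup2's at about (506,370). Hook tips are at (319,318), (516,317) and (718,316). The board's near corner is at (416,221). Hooks 3 and 4 are empty.

```bash
python3 - <<'E'
from h import *
C=cam("wrist"); r=np.load("rack.npy"); k=.7
f,e=fit(r,[(C,[-86,-157.5+105*i,245],np.array(u)*k) for i,u in enumerate([(319,318),(516,317),(718,316)])]); print("rack",f,e); np.save("rack.npy",f)
for n,u in (("cup1",[(286,352),(370,354),(284,371),(368,373)]),("cup2",[(463,368),(549,362),(467,385),(551,380)])):
    P=[onz(C,np.array(x)*k,232) for x in u]; c=(P[0]+P[1]+P[2]+P[3])/4; print(n,P,c,"yaw",np.degrees(np.arctan2(P[1][0]-P[0][0],P[1][1]-P[0][1])))
print("pred",place(f,[[-50,-157.5,232],[-50,-52.5,232]]))
print("board corner",onz(C,np.array((416,221))*k,14), "from fit",place(np.load("board.npy"),[100,-190,14]))
R,p=tool(); print(p,R)
E
python3 - <<'E'
import cv2
im=cv2.imread("pics/w6.png")[330:400,270:570]; cv2.imwrite("pics/c6.png",cv2.resize(im,None,fx=2.6,fy=2.6,interpolation=3))
E
```

```text
rack [680.5  120.91   0.07] [[-3.23  0.03]
 [ 0.19  0.09]
 [ 1.15  0.14]]
cup1 [array([633.32, -60.85, 232.  ]), array([631.22, -13.35, 232.  ]), array([645.43, -62.17, 232.  ]), array([643.3 , -13.95, 232.  ])] [638.31 -37.58 232.  ] yaw -2.5349707405063473
cup2 [array([636.27,  40.11, 232.  ]), array([629.05,  88.39, 232.  ]), array([646.99,  43.64, 232.  ]), array([640.34,  91.51, 232.  ])] [638.16  65.91 232.  ] yaw -8.500555195782109
pred [[642.39 -39.89 232.  ]
 [634.55  64.82 232.  ]]
board corner [588.49  14.64  14.  ] from fit [[593.3   12.45  14.  ]]
[600.85   3.38 330.16] [[ 0.   -1.   -0.07]
 [-0.01 -0.07  1.  ]
 [-1.   -0.   -0.01]]
```

View pics/c6.png

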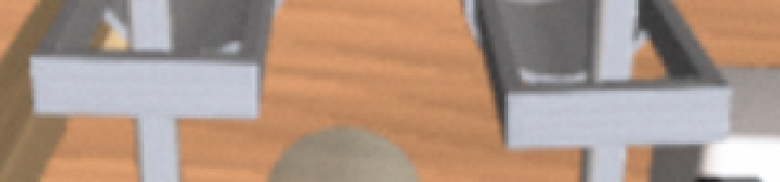

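Crop: the bar top faces are centred at (326,364) and (507,375) in w6, which gives cup1 at about (639,-38) and cup2 at about (639,66). Go to cup1 first.

>>> arm_command(
  steps=[
    [1,0,-0.8,-1.0,0,0,0],
    [1,0.4,-1.4,-1.8,0,0,0],
    [1,1.4,-1.4,-1.8,0,0,0],
    [1,2.2,-1.4,-1.8,0,0,0],
    [1,2.2,-1.4,-1.8,0,0,0],
  ],
)

```text
clock: 15.12
ee_pos: [636.5, -41.6, 271.2]
orientation: [2.753, 1.564, -1.897]
wrist_force: [-0.4, -0.3, -1.0]
gripper_width: 0.997
```

```bash
python3 - <<'E'
from h import *
R,p=tool(); d=np.cross(R[:,0],[0,0,-1]); print(p,R,"level",move([0,0,0],np.degrees(d)),"mv",move(np.array([639,-38,207])-p))
s=snap("wrist","w7",(140,180,420,400),2); C=cam("wrist",s); print((proj(C,[[639,-38,232],[632,-63,232],[632,-13,232]])-[140,180])*2)
E
```

```text
[636.5  -41.59 271.24] [[-0.   -1.   -0.06]
 [-0.01 -0.06  1.  ]
 [-1.    0.   -0.01]] level [ 0.    0.    0.   -0.   -0.07 -0.03] mv [ 2.57 -0.11  0.15  0.    0.    0.  ]
[[295.1  140.47]
 [213.93 114.36]
 [379.21 124.44]]
```

View pics/w7.png

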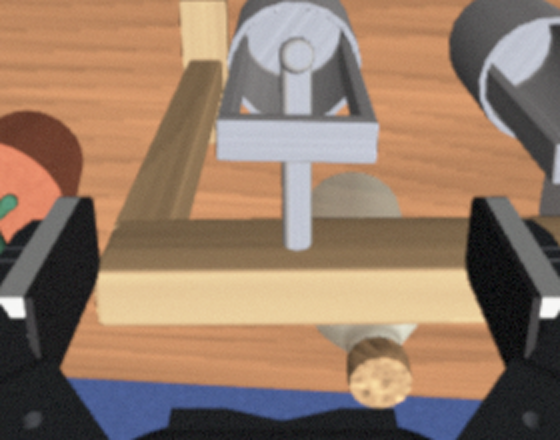

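The bar sits centred at crop (297,140), as predicted (295,140). Descend, close, then lift.

>>> arm_command(
  steps=[
    [1,0.8,-0.11,0.15,0,-0.07,-0.03],
    [1,1.7,-0.11,0.15,0,-0.07,-0.03],
    [1,2.5,-0.11,0.15,0,-0.07,-0.03],
    [1,2.5,-0.11,0.15,0,-0.07,-0.03],
  ],
)

```text
clock: 15.5
ee_pos: [637.6, -38.2, 209.0]
orientation: [1.379, 1.569, 3.012]
wrist_force: [-1.6, 0.2, -0.1]
gripper_width: 1.0
```

>>> arm_command(
  steps=[
    [0.4,0,0,0,0,0,0],
    [0.4,0,0,0,0,0,0],
    [0.4,0,0,0,0,0,0],
    [0.4,0,0,0,0,0,0],
    [0.4,0,0,0,0,0,0],
  ],
  squeeze=30,
)

```text
clock: 15.92
ee_pos: [638.9, -38.4, 211.3]
orientation: [-1.772, 1.569, -0.14]
wrist_force: [-0.7, 0.3, 7.2]
gripper_width: 0.576
```

>>> arm_command(
  steps=[
    [0.4,-0.4,0,0,0,0,0],
    [0.4,-0.8,0,0,0,0,0],
    [0.4,-1.2,0,0,0,0,0],
    [0.4,-1.6,0,0,0,0,0],
    [0.4,-1.6,0,0,0,0,0],
  ],
)

```text
clock: 16.33
ee_pos: [640.1, -38.5, 254.5]
orientation: [-1.712, 1.565, -0.08]
wrist_force: [0.3, 0.6, -0.4]
gripper_width: 0.581
```

Held (width 0.58, about 49 mm) and lifted 43 mm. Move off the hook and recheck the board.

>>> arm_command(
  steps=[
    [0.4,0,0.8,0,0,0,0],
    [0.4,0,1.8,0,0,0,0],
    [0.4,0,2.8,0,0,0,0],
    [0.4,0,3.8,0,0,0,0],
    [0.4,0,4.2,0,0,0,0],
  ],
)

```text
clock: 16.75
ee_pos: [532.3, -45.0, 253.8]
orientation: [-1.757, 1.567, -0.125]
wrist_force: [-0.4, -0.2, -2.1]
gripper_width: 0.579
```

```bash
python3 - <<'E'
from h import *
snap("side","s3",(200,90,380,225),800/180); print(tool()[1], get_state()["joint_positions"])
E
```

```text
[531.92 -45.04 254.09] [-0.08  0.18 -0.17  1.22 -0.   -0.15]
```

View pics/s3.png

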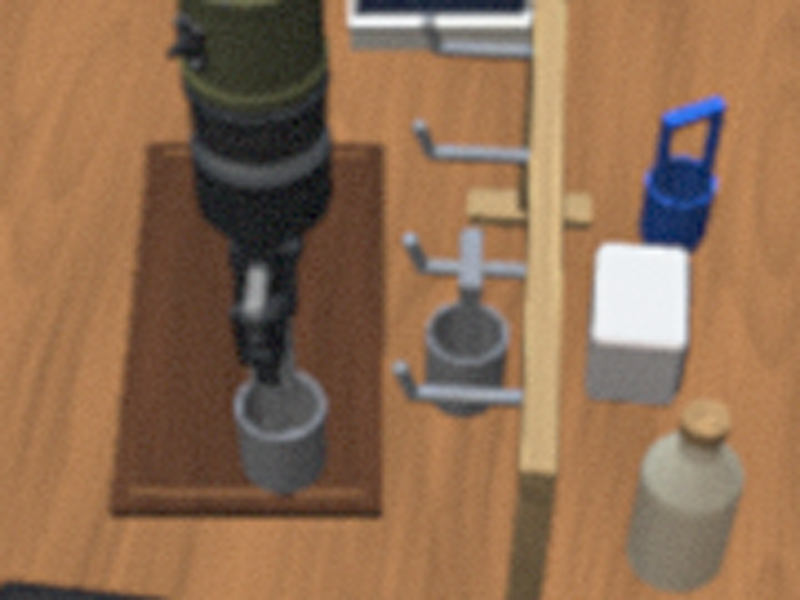

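Cup1 hangs clear, and cup2 is still on its hook. Board corners in the crop: (148,145), (383,145), (380,514), (113,514).

```bash
cat > board.py <<'E'
from h import *
D=cam("side")
o=[(D,L,np.array(w)/(800/180)+[200,90]) for L,w in zip([[-100,190,14],[100,190,14],[100,-190,14],[-100,-190,14]],[(148,145),(383,145),(380,514),(113,514)])]
b,e=fit([465,185,.13],o); print("board",b,e); np.save("board.npy",b)
t=place(b,[[0,-75,200],[0,60,200]]); R,p=tool(); print("targets",t,p,"yaw tool",np.degrees(np.arctan2(R[1,2],R[0,2])))
print(R,"mv1",move(t[0]-p),"mv2",move(t[1]-p))
d=np.cross(R[:,0],[0,0,-1]); print("level",move([0,0,0],np.degrees(d)))
E
python3 board.py
```

```text
board [467.41 182.03   0.14] [[-0.34 -0.17]
 [ 0.33 -0.18]
 [ 1.08  0.16]
 [-1.06  0.  ]]
targets [[478.06 107.79 200.  ]
 [458.88 241.42 200.  ]] [531.92 -45.04 254.09] yaw tool 93.51484704310154
[[ 0.   -1.   -0.06]
 [-0.   -0.06  1.  ]
 [-1.   -0.   -0.  ]] mv1 [2.15 1.78 6.24 0.   0.   0.  ] mv2 [ 2.15  2.22 11.62  0.    0.    0.  ]
level [ 0.    0.    0.    0.   -0.01  0.04]
```

>>> arm_command(
  steps=[
    [0.4,0.3,0.4,1.4,0,0,0],
    [0.4,0.9,0.8,2.9,0,0,0],
    [0.4,1.5,1.3,4.4,0,0,0],
    [0.4,2.1,1.7,5.7,0,0,0],
    [0.4,2.15,1.78,6.24,0,0,0],
  ],
)

```text
clock: 17.22
ee_pos: [475.4, 111.0, 197.5]
orientation: [0.376, 1.57, 2.011]
wrist_force: [-0.9, 0.2, -1.3]
gripper_width: 0.576
```

>>> arm_command(
  steps=[
    [0.4,0.8,0,0,0,0,0],
    [0.4,1.6,0,0,0,0,0],
    [0.4,2.2,0,0,0,0,0],
    [0.4,2.4,0,0,0,0,0],
    [0.4,2.4,0,0,0,0,0],
  ],
)

```text
clock: 17.63
ee_pos: [475.0, 111.1, 136.3]
orientation: [1.505, 1.568, 3.14]
wrist_force: [-0.4, -0.4, -1.2]
gripper_width: 0.574
```

```bash
python3 t.py; python3 - <<'E'
from h import *
snap("side","s4",(200,90,380,225),800/180)
s=snap("wrist","w8",None,800/560)
E
```

```text
[474.97 111.06 136.3 ] [-0.44 -0.38 -1.18] [-0.02 -0.    0.05] [ 0.23  0.17 -0.46  0.95  0.    0.16] -176.31282289272966
```

View pics/s4.png

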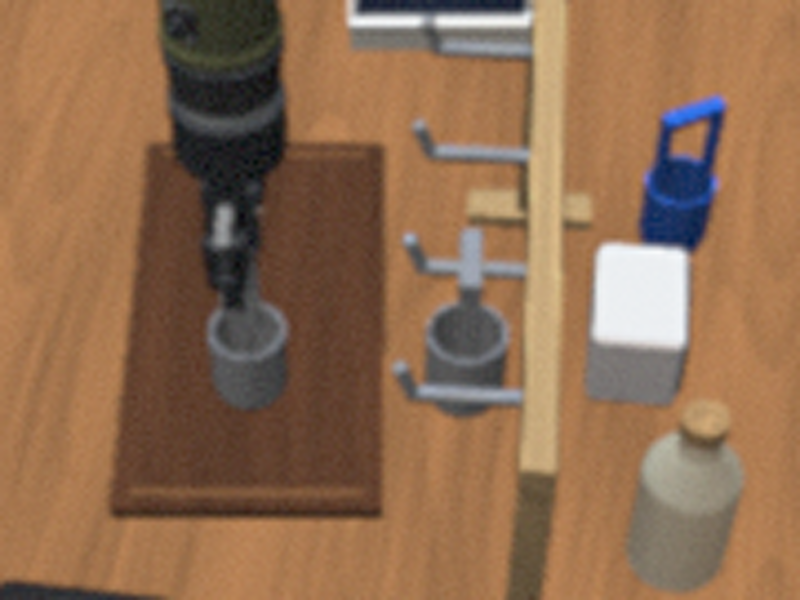

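Cup1 is upright over the board with its foot at about (248,400), and the board has not moved. Lower the last few millimetres.

>>> arm_command(
  steps=[
    [0.4,0.1,0,0,0,0,0],
    [0.4,0.2,0,0,0,0,0],
    [0.4,0.24,0,0,0,0,0],
    [0.4,0.24,0,0,0,0,0],
  ],
)

```text
clock: 18.07
ee_pos: [476.4, 111.1, 132.3]
orientation: [-0.796, 1.57, 0.838]
wrist_force: [-0.6, -0.9, -2.4]
gripper_width: 0.576
```

>>> arm_command(
  steps=[
    [0.4,0.1,0,0,0,0,0],
    [0.4,0.1,0,0,0,0,0],
    [0.4,0.1,0,0,0,0,0],
  ],
)

```text
clock: 18.32
ee_pos: [476.2, 111.1, 129.7]
orientation: [-0.68, 1.57, 0.955]
wrist_force: [-0.5, 0.1, -1.2]
gripper_width: 0.577
```

>>> arm_command(
  steps=[
    [0.4,0.1,0,0,0,0,0],
    [0.4,0.1,0,0,0,0,0],
    [0.4,0.1,0,0,0,0,0],
  ],
)

```text
clock: 18.57
ee_pos: [477.2, 111.4, 128.5]
orientation: [-1.119, 1.568, 0.516]
wrist_force: [-2.2, 0.5, 7.4]
gripper_width: 0.578
```

>>> arm_command(
  steps=[
    [0.4,0.1,0,0,0,0,0],
    [0.4,0.1,0,0,0,0,0],
    [0.4,0.1,0,0,0,0,0],
  ],
)

```text
clock: 18.82
ee_pos: [478.5, 111.7, 128.5]
orientation: [-1.275, 1.564, 0.36]
wrist_force: [-3.9, -0.9, 17.8]
gripper_width: 0.573
```

Cup1 is on the board. Relieve the press, release and rise.

>>> arm_command(
  steps=[
    [0.4,-0.05,0,0,0,0,0],
    [1,-0.05,0,0,0,0,0],
    [1,-0.05,0,0,0,0,0],
    [1,-0.05,0,0,0,0,0],
    [1,-0.05,0,0,0,0,0],
  ],
)

```text
clock: 19.23
ee_pos: [478.4, 111.7, 129.4]
orientation: [-1.26, 1.565, 0.375]
wrist_force: [0.8, 0.0, -0.1]
gripper_width: 0.997
```

>>> arm_command(
  steps=[
    [1,-0.6,0,0,0,0,0],
    [1,-2,0,0,0,0,0],
    [1,-3.5,0,0,0,0,0],
    [1,-5,0,0,0,0,0],
    [1,-6,0,0,0,0,0],
  ],
)

```text
clock: 19.65
ee_pos: [478.2, 111.5, 282.6]
orientation: [-1.305, 1.562, 0.33]
wrist_force: [1.6, 0.4, 1.6]
gripper_width: 1.002
```

```bash
python3 - <<'E'
from h import *
R,p=tool(); r=np.load("rack.npy"); print(p,R,"mv to above cup2",move(np.array([639,66,275])-p),get_state()["joint_positions"])
snap("side","s5",(200,90,380,225),800/180); snap("wrist","w9",None,800/560)
E
```

```text
[478.19 111.53 282.63] [[ 0.01 -1.   -0.06]
 [ 0.   -0.06  1.  ]
 [-1.   -0.01  0.  ]] mv to above cup2 [ 0.35 -6.3  -2.23  0.    0.    0.  ] [ 0.23  0.08 -0.21  1.26  0.    0.16]
```

View pics/w9.png

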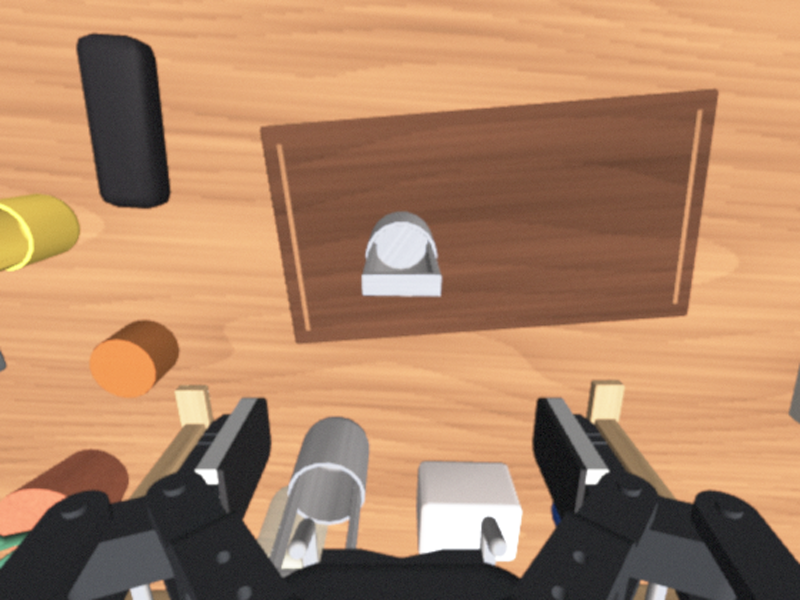

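Cup1 stands upright on the board at about (400,260) and the board is in place. On to cup2.

>>> arm_command(
  steps=[
    [1,0,-1.3,-0.45,0,0,0],
    [1,0.1,-2.6,-0.9,0,0,0],
    [1,0.2,-3.9,-1.35,0,0,0],
    [1,0.25,-5.2,-1.8,0,0,0],
    [1,0.25,-6.3,-2.23,0,0,0],
  ],
)

```text
clock: 20.17
ee_pos: [642.2, 65.8, 277.4]
orientation: [-1.307, 1.559, 0.328]
wrist_force: [0.3, 0.8, 0.3]
gripper_width: 0.999
```

>>> arm_command(
  steps=[
    [1,0,0,0,0,0,0],
    [1,0,0,0,0,0,0],
  ],
)

```text
clock: 20.33
ee_pos: [642.4, 65.0, 274.3]
orientation: [-1.194, 1.563, 0.439]
wrist_force: [-0.2, -0.6, -1.0]
gripper_width: 0.997
```

```bash
python3 - <<'E'
from h import *
R,p=tool(); d=np.cross(R[:,0],[0,0,-1]); print(p,R,"level",move([0,0,0],np.degrees(d)),"mv",move(np.array([639,66,207])-p))
s=snap("wrist","w10",(140,180,420,400),2); C=cam("wrist",s); print((proj(C,[[639,66,232],[632,41,232],[632,91,232]])-[140,180])*2)
E
```

```text
[642.42  65.04 274.31] [[ 0.01 -1.   -0.06]
 [ 0.   -0.06  1.  ]
 [-1.   -0.01  0.  ]] level [0.   0.   0.   0.   0.03 0.08] mv [2.69 0.15 0.04 0.   0.   0.  ]
[[286.59 116.98]
 [205.53  90.99]
 [370.21 100.6 ]]
```

View pics/w10.png

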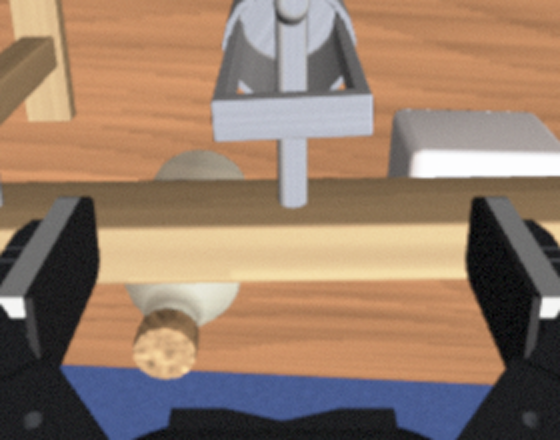

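Bar centred at crop (293,116), about 2 mm towards +y of the prediction. Descend, grip and lift.

>>> arm_command(
  steps=[
    [1,0.9,0.15,0.11,0,0.03,0.08],
    [1,1.9,0.15,0.11,0,0.03,0.08],
    [1,2.6,0.15,0.11,0,0.03,0.08],
    [1,2.6,0.15,0.11,0,0.03,0.08],
  ],
)

```text
clock: 20.72
ee_pos: [634.1, 68.6, 206.0]
orientation: [1.513, 1.564, -3.135]
wrist_force: [-1.0, -0.3, -0.0]
gripper_width: 0.998
```

>>> arm_command(
  steps=[
    [0.4,0,0,0,0,0,0],
    [0.4,0,0,0,0,0,0],
    [0.4,0,0,0,0,0,0],
    [0.4,0,0,0,0,0,0],
    [0.4,0,0,0,0,0,0],
  ],
)

```text
clock: 21.13
ee_pos: [634.7, 68.9, 207.7]
orientation: [1.391, 1.567, 3.026]
wrist_force: [-1.5, 0.9, 4.9]
gripper_width: 0.581
```

>>> arm_command(
  steps=[
    [0.4,-0.4,0,0,0,0,0],
    [0.4,-0.8,0,0,0,0,0],
    [0.4,-1.2,0,0,0,0,0],
    [0.4,-1.6,0,0,0,0,0],
    [0.4,-1.6,0,0,0,0,0],
  ],
)

```text
clock: 21.55
ee_pos: [636.3, 68.9, 250.9]
orientation: [-0.062, 1.57, 1.573]
wrist_force: [1.1, 0.3, -0.6]
gripper_width: 0.577
```

>>> arm_command(
  steps=[
    [0.4,-0.1,0.8,0,0,0,0],
    [0.4,-0.1,1.8,0,0,0,0],
    [0.4,-0.1,2.8,0,0,0,0],
    [0.4,-0.1,3.8,0,0,0,0],
    [0.4,-0.1,4.2,0,0,0,0],
  ],
)

```text
clock: 21.97
ee_pos: [528.6, 62.0, 253.5]
orientation: [1.048, 1.569, 2.683]
wrist_force: [-0.3, 0.1, -1.6]
gripper_width: 0.579
```

```bash
python3 - <<'E'
from h import *
b=np.load("board.npy"); R,p=tool(); t=place(b,[0,65,250])[0]; print("target",t,p,"mv",move(t-p),R)
snap("side","s6",(200,90,380,225),800/180)
import cv2
a,c=[cv2.imread(f"pics/{n}.png").astype(int) for n in ("s5","s6")]
d=abs(a-c).max(2)>40; print("changed px around board right/bottom edges",d[490:530,100:400].sum(),d[300:520,375:395].sum(), d[490:530,0:100].sum())
E
```

```text
target [458.17 246.37 250.  ] [528.62  61.97 253.49] mv [0.15 2.34 7.54 0.   0.   0.  ] [[-0.   -1.   -0.06]
 [ 0.   -0.06  1.  ]
 [-1.    0.    0.  ]]
changed px around board right/bottom edges 0 0 0
```

Raise first, so that cup2's foot clears cup1's hoop.

>>> arm_command(
  steps=[
    [0.4,-1,0,0.5,0,0,0],
    [0.4,-1.8,0,1.8,0,0,0],
    [0.4,-1.8,0,3.4,0,0,0],
    [0.4,-1.8,0.3,4.9,0,0,0],
    [0.4,-1.8,0.8,6.2,0,0,0],
  ],
)

```text
clock: 22.43
ee_pos: [500.0, 217.9, 299.3]
orientation: [-0.334, 1.569, 1.301]
wrist_force: [0.4, 0.1, -2.3]
gripper_width: 0.575
```

```bash
python3 - <<'E'
from h import *
b=np.load("board.npy"); R,p=tool(); t=place(b,[0,65,150])[0]; print(p,"mv",move(t-p)); print(np.degrees(np.arccos(-R[2,0])))
E
```

```text
[500.05 217.88 299.31] mv [5.97 1.6  1.23 0.   0.   0.  ]
0.12619635725820755
```

>>> arm_command(
  steps=[
    [0.4,0.6,0.9,0.7,0,0,0],
    [0.4,1.9,1.5,1.15,0,0,0],
    [0.4,3.4,1.6,1.23,0,0,0],
    [0.4,4.8,1.6,1.23,0,0,0],
    [0.4,5.9,1.6,1.23,0,0,0],
  ],
)

```text
clock: 22.85
ee_pos: [457.9, 246.9, 149.5]
orientation: [-0.112, 1.569, 1.524]
wrist_force: [0.8, -0.7, -1.6]
gripper_width: 0.58
```

>>> arm_command(
  steps=[
    [0.4,0.2,0,0,0,0,0],
    [0.4,0.3,0,0,0,0,0],
    [0.4,0.4,0,0,0,0,0],
    [0.4,0.4,0,0,0,0,0],
  ],
)

```text
clock: 23.18
ee_pos: [459.4, 247.5, 140.9]
orientation: [-0.726, 1.567, 0.91]
wrist_force: [0.2, -0.5, -1.2]
gripper_width: 0.58
```

```bash
python3 - <<'E'
from h import *
R,p=tool(); s=get_state(); b=np.load("board.npy"); print(p,s["wrist_force"],"local",Ro.from_euler("z",-b[2]).apply(p-[b[0],b[1],0]))
snap("side","s7",(200,90,380,225),800/180)
E
```

```text
[459.41 247.54 140.92] [ 0.19 -0.54 -1.21] local [  1.39  65.99 140.92]
```

View pics/s7.png

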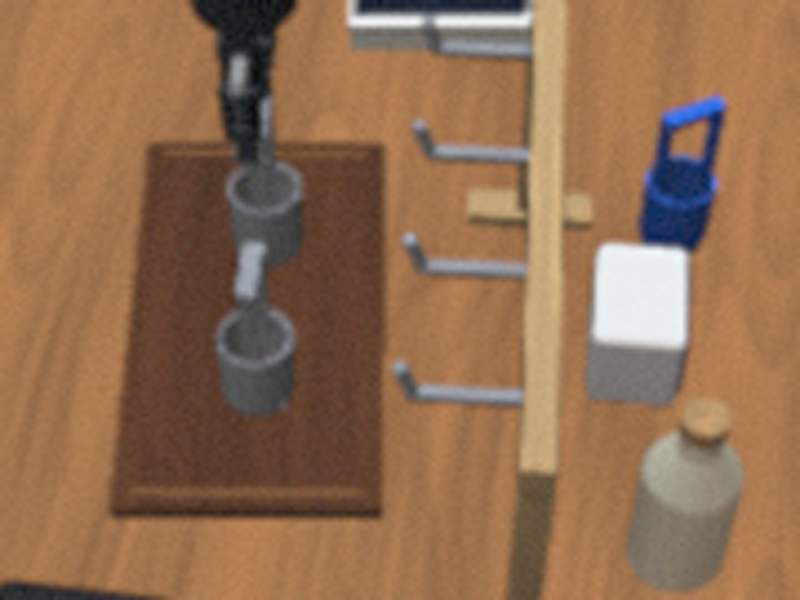

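Cup2 is over the board with its foot at about (266,255), cup1 stands at (255,400), and the board has not moved. Lower it.

>>> arm_command(
  steps=[
    [0.4,0.15,0,0,0,0,0],
    [0.4,0.3,0,0,0,0,0],
    [0.4,0.45,0,0,0,0,0],
    [0.4,0.48,0,0,0,0,0],
    [0.4,0.48,0,0,0,0,0],
  ],
)

```text
clock: 23.65
ee_pos: [459.2, 247.4, 128.9]
orientation: [-0.681, 1.567, 0.955]
wrist_force: [-0.7, 0.7, -0.1]
gripper_width: 0.578
```

>>> arm_command(
  steps=[
    [0.4,0.12,0,0,0,0,0],
    [0.4,0.12,0,0,0,0,0],
    [0.4,0.12,0,0,0,0,0],
  ],
)

```text
clock: 23.9
ee_pos: [459.0, 247.3, 125.7]
orientation: [-0.633, 1.568, 1.003]
wrist_force: [0.0, 0.8, -1.2]
gripper_width: 0.574
```

>>> arm_command(
  steps=[
    [0.4,0.1,0,0,0,0,0],
    [0.4,0.1,0,0,0,0,0],
    [0.4,0.1,0,0,0,0,0],
  ],
)

```text
clock: 24.15
ee_pos: [460.2, 247.5, 124.8]
orientation: [-1.034, 1.565, 0.602]
wrist_force: [-1.3, -2.7, 9.3]
gripper_width: 0.578
```

Contact (9 N). Release and rise.

>>> arm_command(
  steps=[
    [0.4,0,0,0,0,0,0],
    [1,0,0,0,0,0,0],
    [1,0,0,0,0,0,0],
    [1,0,0,0,0,0,0],
    [1,0,0,0,0,0,0],
  ],
)

```text
clock: 24.57
ee_pos: [460.1, 247.5, 124.6]
orientation: [-1.014, 1.566, 0.621]
wrist_force: [0.6, 0.6, 0.0]
gripper_width: 1.002
```

>>> arm_command(
  steps=[
    [1,-0.6,0,0,0,0,0],
    [1,-2,0,0,0,0,0],
    [1,-3.5,0,0,0,0,0],
    [1,-5,0,0,0,0,0],
    [1,-6.5,0,0,0,0,0],
  ],
)

```text
clock: 24.98
ee_pos: [459.0, 246.8, 288.6]
orientation: [-0.995, 1.566, 0.64]
wrist_force: [0.5, 0.1, -0.3]
gripper_width: 1.001
```

>>> arm_command(
  steps=[
    [1,-1,-0.6,0,0,0,0],
    [1,-2,-1.2,0,0,0,0],
    [1,-3,-1.8,0,0,0,0],
    [1,-3,-2,0,0,0,0],
    [1,-3,-2,0,0,0,0],
  ],
)

```text
clock: 25.4
ee_pos: [510.2, 250.2, 364.5]
orientation: [-1.067, 1.564, 0.568]
wrist_force: [-0.5, -0.3, -0.6]
gripper_width: 0.998
```

```bash
python3 - <<'E'
from h import *
import cv2,ring
g=np.load("grinder.npy"); sd=camera("side"); sc=camera("scene"); w=camera("wrist")
print(get_state()["clock"],tool()[1])
z=lambda im,b,w,h: cv2.resize(im[b[1]:b[3],b[0]:b[2]],(w,h),interpolation=3)
a=np.vstack([z(sd,(190,265,300,345),400,290),z(sc,(160,120,260,240),400,310)]); b=np.vstack([z(sd,(210,100,300,220),400,300),z(w,(0,0,560,420),400,300)])
cv2.imwrite("pics/f.png",np.hstack([cv2.resize(a,(400,600)),b]))
for n,im in (("side",sd),("scene",sc)): print(n,ring.white(im,cam(n),g)[:5],"ball on/off",proj(cam(n),place(g,[[-120,38,142],[-120,-38,142]])))
E
```

```text
25.55 [507.61 249.53 362.3 ]
side [(-126, 200), (-127, 199), (-125, 199), (-124, 195), (-128, 195)] ball on/off [[218.19 280.73]
 [215.75 309.69]]
scene [(-123, 196), (-124, 190), (-122, 190), (-125, 183), (-121, 181)] ball on/off [[227.4  151.26]
 [201.7  144.8 ]]
```

View pics/f.png

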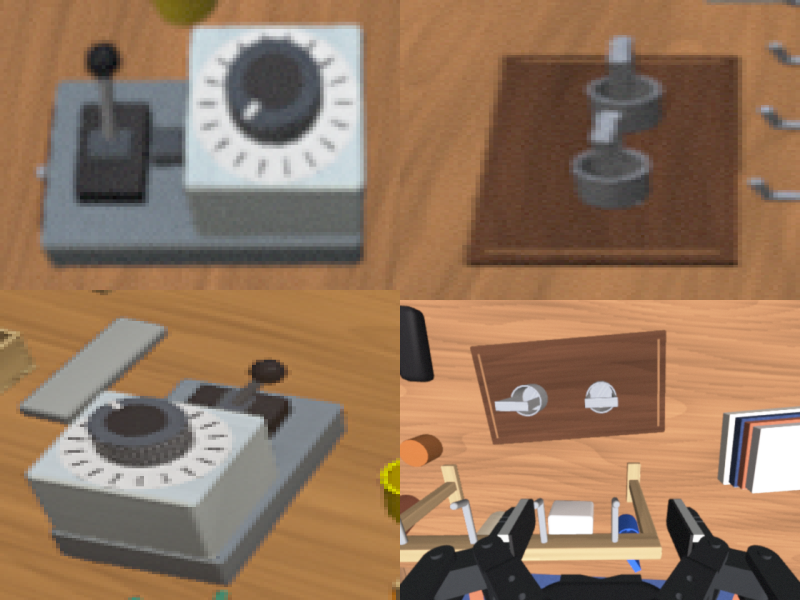

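The final picture shows both cups standing on the board. The ball is at side px (218,281), against (218,281) predicted for on. The pointer is at -123 to -126 degrees. Hand in.

```bash
python3 -c "
from rig import workorder; print(workorder.sign_off())"
```

```text
the job is handed in; nothing more can be done
None
```

The job is done and handed in at about 25.6 s on the robot's clock; the hand-in gives no verdict.

- **Grinder:** I swung the lever to its off stop and turned the ring clockwise to burr contact. I confirmed contact by a torque of 1.5 N m while the pointer stayed put. I then backed the ring off about 59° and swung the lever to its on stop.
- **Cups:** cup1 and cup2 were the only ones hanging. Both were lifted off their hooks and placed upright on the board. The yellow and blue look-alikes and the other table items were not touched.

**Last checks**
- **Ring:** the pointer measurements disagree by a few degrees. The wrist camera read 59° after release, the scene camera about 58.5° and the side camera about 55.5°. All fall within the allowed 52 to 68°.
- **Lever:** the ball appears where "on" predicts, within about a pixel.
- **Board and cups:** in the last pictures both cups stand well inside the board's edges, and the board showed no movement. The gripper is clear and above everything.

While seeking the stop, the gripper slipped on the ring for about 60°. I backed off by the pointer reading, so this did not affect the setting.

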